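# Unclip the failed pump time switch from the rail of an opened control box

## Task

The pool-pump time switch in the opened grey control box has failed: take it (the module with the round white dial) off its mounting rail and stand it upright on the floor of the white slotted basket for return. Rock it off - swing its orange-footed side up until the sprung foot snaps free of the rail, then unhook the other side - rather than wrenching it, do not let it fall, and leave the other two modules clipped where they are.

Things in the scene. Friction and masses are not known exactly. Their poses are not given: they have to be found in the camera images.
- time_switch_centre (a point): centre of the time switch, half-way up: a light grey rail module, about 0.16 kg, with a round white dial with a red knob on top. 84 mm along its x (across the rail), 36 mm along y (along the rail), 70 mm high (76 over the knob); z up. Two flanks straddle the rail, 8 mm deep; it can stand on them. It sits on the rail's top, 27 mm below this point
- time_switch_nose (a point): centre of the time switch's raised nose, the place to grip, across x: 45 mm along x, 36 mm along y, 26 mm high, 22 mm above time_switch_centre. On its +x and -x sides lie flat shoulders, 13 mm below this point and 19.5 mm wide
- time_switch_hook (a point): tip of the rigid hook on the time switch's +x flank (15 mm to +x of and 30 mm below its centre). It reaches 2.5 mm under the rail's +x edge with about 1 mm play, so a straight pull is stopped. The module swings freely about it; once the foot is out, moving the module 5 mm or more towards +x and up unhooks it
- time_switch_foot (a point): nose of the orange sprung foot in the time switch's -x flank (15 mm to -x of and 34 mm below its centre; its tab sticks out 5 mm at the bottom of the -x face). Its bevel reaches 2.3 mm under the rail's -x edge and slips past it when this side is pulled up with about 10 N. With this side swung up 15 to 20 degrees (a turn about +y) it is free above the rail
- breaker_centre (a point): centre of the breaker, a module of the same shape and size with a black toggle lever on top (standing 10 mm over the nose); stays on the rail
- relay_centre (a point): centre of the relay, a module of the same shape and size with a blue face with a white slider and a green lamp on top; stays on the rail
- rail_mid (a point): middle of the top face of the steel mounting rail (35 mm wide, 220 mm long along y), 28 mm above the worktop; y along the rail, z up, -x towards the box's three black cable glands and the modules' orange feet. Three modules sit on it in any order, at least 14 mm apart, axes parallel to these. The box is a grey tray, 170 (x) by 250 (y) mm, walls 36 mm high, fixed
- basket_floor (a point): middle of the inner floor (2 mm above its underside) of the loose white slotted basket, 0.25 kg: outside 125 mm along x, 85 mm along y, 62 mm high; inside 117 by 78 mm. x along its long side, z up. The module fits only with its 84 mm length along the basket's x, either way round

How it is judged:
On the way:
1. the time switch is off the rail and lifted clear of it (z of time_switch_centre in the frame of rail_mid above 0.05 m and contact force between time_switch and pump_box below 0.1 N), for 0.1 s.
At the end, for the whole second after the job is handed in: the time switch stands upright (within about 9 degrees), at rest and released, on the floor of the basket (its centre within 40 mm of the floor's height), the basket stands level, and the breaker and the relay are still on the rail within 20 mm of where they were (x of time_switch_centre in the frame of basket_floor between -0.03 and 0.03 m and y of time_switch_centre in the frame of basket_floor between -0.03 and 0.03 m and z of time_switch_centre in the frame of basket_floor below 0.04 m and angle between time_switch_centre's own z axis and vertical below 0.15 rad and angle between basket_floor's own z axis and vertical below 0.1 rad and linear speed of time_switch below 0.02 m/s and distance of each of breaker_centre, relay_centre from where it was at the start of the episode below 0.02 m); the robot touches nothing.
It fails at once if the time switch is wrenched against the rail or box with more than 70 N (contact force between time_switch and pump_box above 70 N).
It fails at once if the time switch is dropped: it falls freely faster than 0.7 m/s (a fall of about 25 mm) (contact force between the fingers and time_switch below 0.05 N and linear speed of time_switch above 0.7 m/s).
It fails at once if the breaker or the relay is pulled off the rail or pushed more than 20 mm (distance of any of breaker_centre, relay_centre from where it was at the start of the episode above 0.02 m).
It fails at once if the basket is tipped over (angle between basket_floor's own z axis and vertical above 0.5 rad).
It also fails if it takes over 51 s, if anything falls off the work surface, if the arm or the gripper's body presses on something with over 40 N, if the wrist force passes 120 N, or if a joint passes its speed limit or range.

## Robot

A 7-joint arm with a two-finger parallel gripper is mounted at the origin on a cart in front of the work surface, level with it; the furniture and walls round the work are solid. World frame = base frame: x ahead of the robot, y to its left, z up, the work surface at z = 0. Lengths are in m, angles in rad, forces in N, time in s.
With the tool pointing down it reaches from about 0.425 to 0.95 m from the base axis. Payload 4.7 kg.
Tool frame: the origin (TCP) lies midway between the tips of the shut fingers; the grasp point (between the pads) lies 19 mm behind it (robot.hold_point_z is the z of the grasp point in the tool frame, in m); z points along the fingers, y is the line along which they close (so a half turn about z gives the same grasp; the last joint's range is limited). The gripper opens to 87 mm and grips with 3 to 60 N. Pads are 19 mm wide; open, the fingers measure 117 mm over their backs; the gripper's body (75 mm by 190 mm) begins 51 mm behind the grasp point.
Start: joints at [1.097, 0.469, -0.049, 1.532, 0.024, 1.141, -0.082], TCP at [0.29, -0.609, 0.223] pointing down, gripper open.
Joint ranges: [-2.59, 2.59], [-0.33, 1.99], [-1.39, 1.29], [0.1, 2.45], [-1.04, 4.18], [0.21, 1.99], [-2.66, 2.66]. Speed limits (rad/s): [2.57, 2.57, 3.14, 3.14, 3.14, 3.14, 3.14].

## Interface

Orientations are given as a unit quaternion [w, x, y, z].
In Python, from cell import robot, capture, find_in, regions_of, tip_of gives the robot as it stands.
- The arm moves only by the tool move_arm, never from a script. Its argument "moves" is a list that holds one entry, the list of rows, each a list of 7 numbers: the gripper command: -1 is shut, 1 is fully open, values between are in proportion, then the shift along the world's x, y, z each as a share of 250 mm, from -1 to 1, then the turn, a rotation vector about the world's x, y, z each as a share of pi rad, from -1 to 1. In form: [[[claw, x, y, z, wx, wy, wz], ...]]. A call has 1 to 20 rows; each row is the pose to reach, as a shift and turn from the pose commanded when the call began, turning the shorter way round; what a row does not reach only later rows make up. A row lasts 1/8 s, in which the tool goes at most 62.5 mm and 10.7 degrees, less where a joint would pass 70% of its speed; a pose out of reach is approached as far as the arm can. A call with a number of a shift or a turn outside -1 to 1 is refused whole. A call with a gripper value outside its range is refused whole. The fingers move at their own pace and stop on an object; "force" is the grip in N (left out, the last holds). Time passes only in rows, so rows that repeat a pose let the fingers close. It gives the time, the measured TCP pose, the force, the opening and the grip force at its end, in the units of the state.
- robot.state(): the state, without advancing time (a new reading comes with each control period).
- capture(name): name is "side" or "top"; returns a dict with "color" (420x560x3 uint8, red, green, blue), "fx", "fy", "cx", "cy" (pixels), "dist" ([k1, k2, p1, p2, k3] as OpenCV has them; the pictures are not rectified), "extrinsics" (4x4, takes a point from world to camera coordinates). Camera axes: x right, y down, z forward; pixel columns grow to the right and rows downward; lengths in m; the calibration is good to about 2 mm. A picture is of the moment at which its call begins. There is no depth.
- robot.hand_in(): hands the job in; it is judged then, once.
Trained networks look in a picture, given as the dict that the camera call returned (one of the last four; its "shot" number tells which), for a name from the list of things; names that differ only in an ending like _2 or _b are one class to them, and where a whole thing is asked for, a point or a joint stands for the part that bears it (a point fixed in the world has none). Each returns a list of dicts, best first, with "confidence" (0 to 1); they miss things now and then, are a little off and sometimes report something else, mostly with a low value. They report only what shows in the picture. A call takes as long as a camera call.
- find_in(picture, thing): "point" ([row, column] in pixels, amid what is visible of it).
- regions_of(picture, thing): "mask" (420x560 bool, what is visible of it) and "point" ([row, column] in pixels, amid what is visible of it).
- tip_of(picture, thing): "point" ([row, column] in pixels: a listed point, or the origin of a listed thing).
The state is a dict: "t": time; "joint_positions": joint angles; "qd": joint speeds; "effort": joint torques, N m; "eef_pos": TCP position; "tool_rot": TCP orientation; "ft_force": force on the tool from outside, world axes, zero at the start; "ft_torque": the same for the moment, N m; "finger_gap": finger opening in m; "grip_force": force on a finger pad.
Only numpy, scipy, OpenCV 4.12 (cv2) and the standard library are available. Lean on these libraries where they do the work, as an engineer would, in place of code of your own. Each camera call takes 0.05 s, during which the arm holds its last target. There are 200 camera calls.

## Working session

There is one attempt and no reset: what is moved stays moved. The work goes in short steps, Python scripts to look and compute and a tool call to move; the robot and the scene stay as the last step left them, time stands still between calls to the robot, and variables do not carry over. Pictures are saved under pics/ and viewed, at most 10 in all, crops included, and the job is handed in when it is done.

Besides the shell and the picture viewer there is one more tool, called after "Call:" as a command line: name --argument value ..., lists and objects as JSON in quotes. move_arm: Moves the arm, as the interface text tells. Its arguments: {"type":"object","properties":{"moves":{"type":"array","items":{"type":"array","items":{"type":"array","items":{"type":"number"}}}},"force":{"type":"number"}},"required":["moves"]}

```bash
mkdir -p pics; ls; cat > h.py <<'E'
import numpy as np, cv2
from cell import robot, capture, find_in, regions_of, tip_of
N=['time_switch_centre','time_switch_nose','time_switch_hook','time_switch_foot','breaker_centre','relay_centre','rail_mid','basket_floor']
def P(c):
    return np.array([[c['fx'],0,c['cx']],[0,c['fy'],c['cy']],[0,0,1]]),np.array(c['dist'],float),np.array(c['extrinsics'])
def ray(c,pt):
    K,d,E=P(c); u=cv2.undistortPoints(np.array([[[pt[1],pt[0]]]],float),K,d)[0,0]
    R=E[:3,:3];o=-R.T@E[:3,3];v=R.T@np.array([u[0],u[1],1]);return o,v/np.linalg.norm(v)
def atz(c,pt,z):
    o,v=ray(c,pt);return o+v*(z-o[2])/v[2]
def tri(c1,p1,c2,p2):
    o1,v1=ray(c1,p1);o2,v2=ray(c2,p2)
    s=np.linalg.lstsq(np.stack([v1,-v2],1),o2-o1,rcond=None)[0]
    a=o1+s[0]*v1;b=o2+s[1]*v2;return (a+b)/2,np.linalg.norm(a-b)
def proj(c,X):
    K,d,E=P(c);r=cv2.Rodrigues(E[:3,:3])[0];return cv2.projectPoints(np.array(X,float).reshape(-1,1,3),r,E[:3,3],K,d)[0][:,0]
E
python3 - <<'E'
from h import *
np.set_printoptions(precision=4,suppress=True)
t=capture('top');s=capture('side')
cv2.imwrite('pics/t0.png',t['color'][...,::-1]);cv2.imwrite('pics/s0.png',s['color'][...,::-1])
for n in N:
    a=tip_of(t,n);b=tip_of(s,n)
    print(n,[(np.round(x['point'],1),round(x['confidence'],2)) for x in a[:2]],[(np.round(x['point'],1),round(x['confidence'],2)) for x in b[:2]])
    if a and b: print('   ',tri(t,a[0]['point'],s,b[0]['point']))
print(robot.state(), robot.hold_point_z)
E
```

```text
pics
time_switch_centre [(array([192.9, 245.1]), 0.95)] [(array([193.2, 300. ]), 0.9)]
    (array([0.5352, 0.0706, 0.0472]), np.float64(0.009667660652030147))
time_switch_nose [(array([189.7, 247.7]), 0.69)] [(array([202.3, 288.7]), 0.21)]
    (array([0.5291, 0.0575, 0.0313]), np.float64(0.025410117481820205))
time_switch_hook [(array([194.9, 246.1]), 0.75), (array([187.8, 246. ]), 0.6)] [(array([199.7, 302.8]), 0.83)]
    (array([0.5388, 0.0736, 0.0122]), np.float64(0.018403932299284297))
time_switch_foot [(array([200.4, 250.9]), 0.97)] [(array([197.9, 286.2]), 0.64)]
    (array([0.5126, 0.0549, 0.042 ]), np.float64(0.003792159034900369))
breaker_centre [(array([179.7, 271.3]), 0.62)] [(array([213.2, 291.8]), 0.83)]
    (array([0.5476, 0.0036, 0.0787]), np.float64(0.017935928142432823))
relay_centre [(array([200.4, 218. ]), 0.86)] [(array([170.1, 295.8]), 0.92)]
    (array([0.5131, 0.1281, 0.0568]), np.float64(0.0005357902470941592))
rail_mid [(array([194.3, 247.5]), 0.71)] []
basket_floor [(array([205.3, 374. ]), 0.59), (array([188. , 248.2]), 0.29)] [(array([313.8, 249. ]), 0.76)]
    (array([ 0.5086, -0.2281,  0.0061]), np.float64(0.009636041773526066))
{'t': 0.9, 'joint_positions': array([ 1.0971,  0.4686, -0.0486,  1.5325,  0.0241,  1.141 , -0.0823]), 'qd': array([ 0.0006,  0.0003, -0.0024,  0.0015,  0.0015,  0.0006, -0.0023]), 'effort': array([  0.0005, -50.7824,  -0.0804, -23.6458,  -0.0612,   0.0309,
         0.    ]), 'eef_pos': array([ 0.2905, -0.6093,  0.2226]), 'tool_rot': array([0.0001, 0.9754, 0.2206, 0.    ]), 'ft_force': array([-0.2337,  0.1779,  0.197 ]), 'ft_torque': array([-0.0061,  0.0115,  0.0292]), 'grip_force': 0.0, 'finger_gap': 0.08693997524211547} -0.0187
```

View pics/t0.png

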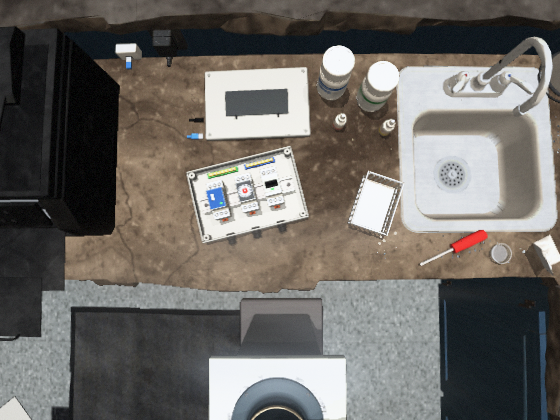

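View pics/s0.png

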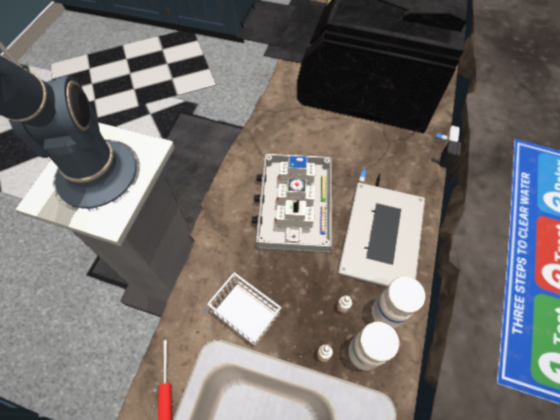

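The top view shows the box at cols 187-310, rows 148-243, with its glands on the robot's side. The time switch is the middle module at about (190,245), and the basket is at about (205,375). I'll zoom in and get the masks.

```bash
python3 - <<'E'
from h import *
np.set_printoptions(precision=4,suppress=True)
t=capture('top');s=capture('side')
a=cv2.resize(t['color'][140:250,180:310],None,fx=5,fy=5,interpolation=cv2.INTER_CUBIC)
b=cv2.resize(s['color'][145:260,245:345],None,fx=5,fy=5,interpolation=cv2.INTER_CUBIC)
cv2.imwrite('pics/t1.png',a[...,::-1]);cv2.imwrite('pics/s1.png',b[...,::-1])
for n in ['time_switch_centre','breaker_centre','relay_centre','rail_mid','basket_floor']:
  for c,l in((t,'t'),(s,'s')):
    for r in regions_of(c,n)[:1]:
        m=r['mask'].astype(np.uint8);ys,xs=np.nonzero(m)
        print(n,l,round(r['confidence'],2),np.round(r['point'],1),m.sum(),'centroid rc',ys.mean(),xs.mean(),'box',ys.min(),ys.max(),xs.min(),xs.max(),cv2.minAreaRect(np.stack([xs,ys],1).astype(np.float32)))
E
```

```text
time_switch_centre t 0.88 [193.1 246.6] 721 centroid rc 192.93203883495147 245.85991678224687 box 172 214 235 258 ((245.56471252441406, 193.54116821289062), (42.30143356323242, 18.872949600219727), 77.47119140625)
time_switch_centre s 0.63 [191.1 296.5] 789 centroid rc 191.94296577946767 296.3979721166033 box 178 206 277 314 ((295.79547119140625, 191.9081268310547), (37.13444519042969, 27.30963706970215), 2.38594388961792)
breaker_centre t 0.79 [184.3 272.7] 690 centroid rc 186.47826086956522 271.1753623188406 box 166 207 259 283 ((271.2911682128906, 187.03274536132812), (42.02824783325195, 17.20676040649414), 75.3791275024414)
breaker_centre s 0.71 [215.7 294. ] 858 centroid rc 215.24941724941726 294.7634032634033 box 201 228 275 313 ((294.2537841796875, 214.1632080078125), (38.137882232666016, 26.80076789855957), 2.4895527362823486)
relay_centre t 0.58 [200.4 220.4] 750 centroid rc 200.02666666666667 218.39466666666667 box 179 221 206 231 ((218.1588134765625, 200.96470642089844), (42.51836395263672, 20.06606674194336), 77.47119140625)
relay_centre s 0.57 [170.  295.7] 729 centroid 
[... 225 characters left out ...]
97.20587158203125), (81.97703552246094, 108.89849090576172), 75.96376037597656)
rail_mid s 0.58 [230.8 292.2] 4392 centroid rc 208.82991803278688 294.36475409836066 box 154 251 252 331 ((292.9990234375, 202.26919555664062), (80.27912139892578, 95.3874740600586), 2.935673236846924)
basket_floor t 0.71 [205.3 372.9] 2208 centroid rc 204.51358695652175 374.8840579710145 box 171 235 348 402 ((375.1000061035156, 203.1999969482422), (43.323204040527344, 57.237220764160156), 18.434947967529297)
basket_floor s 0.84 [308.7 248.9] 2572 centroid rc 308.9793934681182 244.79276827371694 box 273 344 208 280 ((243.9423065185547, 308.2884521484375), (63.41128921508789, 45.43159866333008), 37.87498474121094)
```

View pics/t1.png

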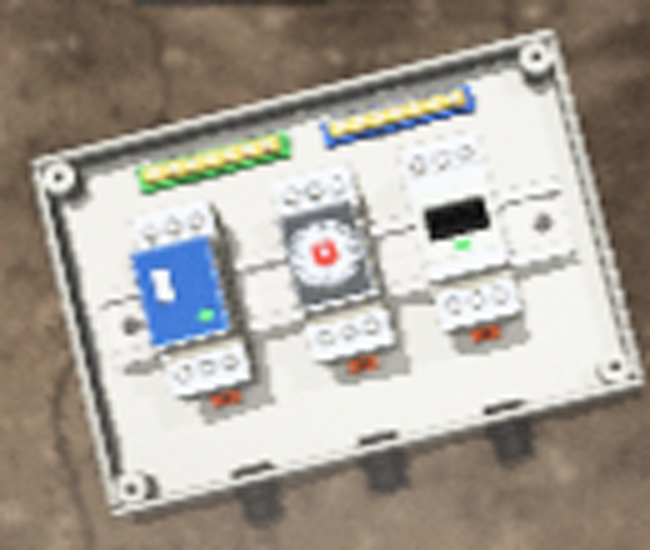

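View pics/s1.png

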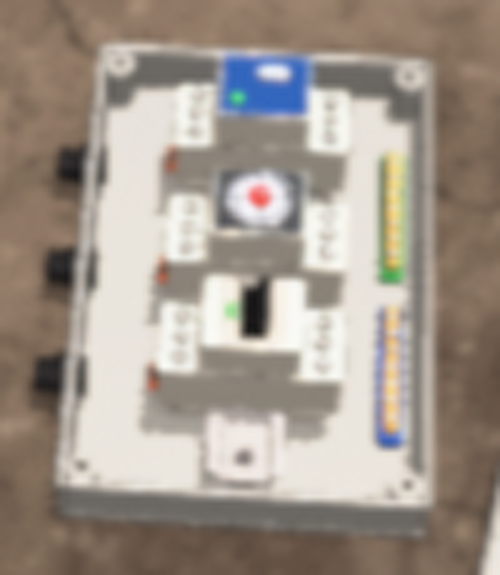

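The crops show the glands on the robot side, which is the box's -x. The red knob is at crop pixel (325,253) in the top view and (260,197) in the side view, and the box rim corners are clear. I'll fit the box pose and look closely at the basket.

```bash
python3 - <<'E'
from h import *
from scipy.optimize import least_squares
np.set_printoptions(precision=4,suppress=True)
t=capture('top');s=capture('side')
T=lambda x,y:(x/5+180-.4,y/5+140-.4); S=lambda x,y:(x/5+245-.4,y/5+145-.4)
X,Y=.085,.125
obs=[(t,(X,Y,.036),T(32,160)),(t,(X,-Y,.036),T(552,32)),(t,(-X,-Y,.036),T(642,382)),(t,(-X,Y,.036),T(115,512)),
(s,(-X,Y,.036),S(100,45)),(s,(X,Y,.036),S(432,62)),(s,(X,-Y,.036),S(428,505)),(s,(-X,-Y,.036),S(60,485))]
def w(p,q):
    c,n=np.cos(p[2]),np.sin(p[2]);return (p[0]+c*q[0]-n*q[1],p[1]+n*q[0]+c*q[1],q[2])
def fit(ob,p0):
    f=lambda p:np.concatenate([proj(c,w(p,q))[0]-np.array(u) for c,q,u in ob])
    r=least_squares(f,p0);return r.x,f(r.x)
for o in (obs,obs[:4],obs[4:]): print('box',*fit(o,[.53,.06,.2]))
p,_=fit(obs,[.53,.06,.2])
for c,u in((t,T(325,253)),(s,S(260,197))):
    q=atz(c,(u[1],u[0]),.096); d=q[:2]-p[:2];cc,n=np.cos(p[2]),np.sin(p[2]);print('knob',q,'in box',cc*d[0]+n*d[1],-n*d[0]+cc*d[1])
q1,q2=T(325,253),S(260,197);print(tri(t,q1[::-1],s,q2[::-1]))
a=cv2.resize(t['color'][165:240,340:410],None,fx=5,fy=5,interpolation=cv2.INTER_CUBIC)
b=cv2.resize(s['color'][268:348,202:284],None,fx=5,fy=5,interpolation=cv2.INTER_CUBIC)
im=np.zeros((400,770,3),np.uint8);im[:375,:350]=a;im[:,360:]=b
cv2.imwrite('pics/b1.png',im[...,::-1])
E
```

```text
box [0.5306 0.0671 0.238 ] [-0.8138 -0.3488  0.195  -1.0367  0.4638  0.3705 -0.9351  0.9479  0.067
 -0.209  -0.1422 -0.2164  0.7574  0.9114 -1.0022  0.4297]
box [0.5306 0.0665 0.237 ] [-0.5279 -0.4119  0.5096 -0.9961  0.7115  0.4314 -0.716   0.903 ]
box [0.5306 0.068  0.2391] [ 0.094  -0.446  -0.1405 -0.5147  0.8826  0.5309 -0.8474  0.1294]
knob [0.5306 0.0646 0.096 ] in box -0.00059565066826659 -0.0024621380716282936
knob [0.5313 0.0649 0.096 ] in box 0.0001295293184028815 -0.0022690822851474954
(array([0.531 , 0.0647, 0.096 ]), np.float64(0.0007404173744657142))
```

View pics/b1.png

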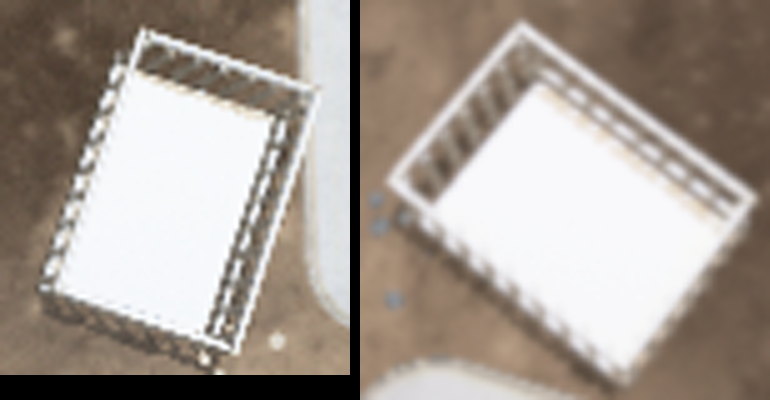

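The rim corners are clear in both basket views, so I'll fit its pose at z=0.062.

```bash
python3 - <<'E'
from h import *
from scipy.optimize import least_squares
np.set_printoptions(precision=4,suppress=True)
t=capture('top');s=capture('side')
T=lambda x,y:(x/5+340-.4,y/5+165-.4); S=lambda x,y:(x/5+202-.4,y/5+268-.4)
X,Y=.0625,.0425
A,B,C,D=(X,Y,.062),(X,-Y,.062),(-X,-Y,.062),(-X,Y,.062)
obs=[(t,A,T(143,30)),(t,B,T(320,88)),(t,C,T(238,352)),(t,D,T(42,290)),(s,D,S(162,20)),(s,A,S(397,198)),(s,B,S(265,385)),(s,C,S(30,180))]
def w(p,q):
    c,n=np.cos(p[2]),np.sin(p[2]);return (p[0]+c*q[0]-n*q[1],p[1]+n*q[0]+c*q[1],q[2])
def fit(ob,p0):
    f=lambda p:np.concatenate([proj(c,w(p,q))[0]-np.array(u) for c,q,u in ob])
    r=least_squares(f,p0);return r.x,f(r.x)
for o in (obs,obs[:4],obs[4:]): print(*fit(o,[.5,-.2,-.37]))
from scipy.spatial.transform import Rotation as R
q=robot.state()['tool_rot'];r=R.from_quat(np.r_[q[1:],q[0]]);print(r.as_matrix())
E
```

```text
[ 0.5059 -0.2252 -0.3495] [-0.1721 -1.0218  0.6051  0.1309 -0.7456  0.482   1.8907 -0.1052  0.0896
  0.3432  0.396   0.6506  0.2103 -2.2249 -0.6699 -0.1233]
[ 0.5057 -0.2243 -0.3469] [-0.6519 -0.8757  0.1586  0.1837 -1.0578  0.587   1.5445  0.0946]
[ 0.5062 -0.2259 -0.3514] [ 0.1414  0.6692  0.4013  1.0972  0.1381 -1.7939 -0.6847  0.1815]
[[ 0.9027  0.4303  0.0001]
 [ 0.4303 -0.9027 -0.    ]
 [ 0.      0.     -1.    ]]
```

Call:
move_arm --moves '[[[0.5, 0.32, 1, 0, 0, 0, 0.145], [0.5, 0.32, 1, 0, 0, 0, 0.145], [0.5, 0.32, 1, 0, 0, 0, 0.145], [0.5, 0.32, 1, 0, 0, 0, 0.145], [0.5, 0.32, 1, 0, 0, 0, 0.145]]]' --force 40

```text
t: 2.33
eef_pos: [0.3723, -0.3549, 0.2231]
tool_rot: [-0.0, 0.899, 0.438, 0.001]
ft_force: [-0.3, 0.1, 0.2]
finger_gap: 0.0653
grip_force: 0.0
```

Call:
move_arm --moves '[[[0.5, 0.32, 1, 0, 0, 0, 0.145], [0.5, 0.32, 1, 0, 0, 0, 0.145], [0.5, 0.32, 1, 0, 0, 0, 0.145], [0.5, 0.32, 1, 0, 0, 0, 0.145], [0.5, 0.32, 1, 0, 0, 0, 0.145]]]'

```text
t: 2.95
eef_pos: [0.4518, -0.1058, 0.2231]
tool_rot: [0.0, 0.777, 0.63, 0.001]
ft_force: [0.1, -1.0, 1.0]
finger_gap: 0.0653
grip_force: 0.0
```

Call:
move_arm --moves '[[[0.5, 0.322, 0.696, -0.29, 0, 0, 0.144], [0.5, 0.322, 0.696, -0.29, 0, 0, 0.144], [0.5, 0.322, 0.696, -0.29, 0, 0, 0.144], [0.5, 0.322, 0.696, -0.29, 0, 0, 0.144], [0.5, 0.322, 0.696, -0.29, 0, 0, 0.144], [0.5, 0.322, 0.696, -0.29, 0, 0, 0.144]]]'

```text
t: 3.7
eef_pos: [0.5311, 0.062, 0.1504]
tool_rot: [0.001, 0.62, 0.785, -0.001]
ft_force: [-0.3, -0.8, 0.9]
finger_gap: 0.0653
grip_force: 0.0
```

Call:
move_arm --moves '[[[0.5, 0, 0, -0.18, 0, 0, 0], [0.5, 0, 0, -0.18, 0, 0, 0], [0.5, 0, 0, -0.18, 0, 0, 0]]]'

```text
t: 4.08
eef_pos: [0.5317, 0.0637, 0.1064]
tool_rot: [0.001, 0.619, 0.785, 0.0]
ft_force: [0.8, -0.6, -0.5]
finger_gap: 0.0655
grip_force: 0.0
```

```bash
python3 - <<'E'
from h import *
np.set_printoptions(precision=4,suppress=True)
s=capture('side');st=robot.state();print(st['eef_pos'],st['tool_rot'])
print(proj(s,[st['eef_pos'],[.531,.0647,.096]]))
cv2.imwrite('pics/s2.png',cv2.resize(s['color'][130:260,235:365],None,fx=4.5,fy=4.5,interpolation=cv2.INTER_CUBIC)[...,::-1])
E
```

```text
[0.532  0.0642 0.1068] [0.0011 0.6189 0.7855 0.0009]
[[297.0214 181.7385]
 [296.4449 184.0437]]
```

View pics/s2.png

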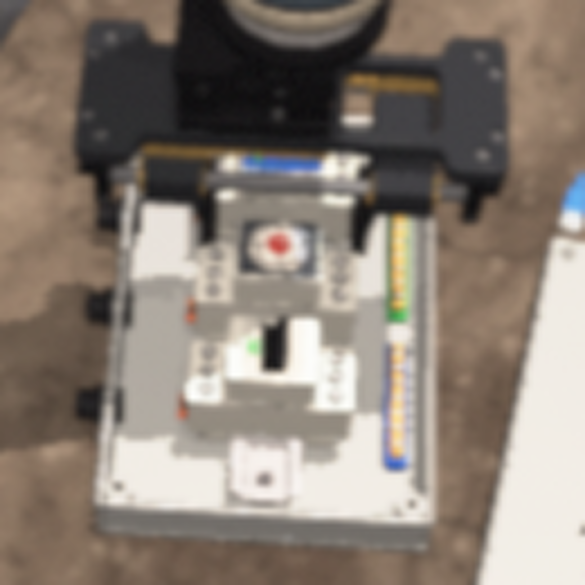

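The side view shows the fingers straddling the nose at cols 205 and 360, with the knob midway at 279. Now I'll descend.

Call:
move_arm --moves '[[[0.5, -0.002, 0, -0.08, 0, 0, 0], [0.5, -0.002, 0, -0.145, 0, 0, 0], [0.5, -0.002, 0, -0.145, 0, 0, 0], [0.5, -0.002, 0, -0.145, 0, 0, 0]]]'

```text
t: 4.62
eef_pos: [0.531, 0.0649, 0.0694]
tool_rot: [0.0, 0.618, 0.786, 0.0]
ft_force: [-0.3, -0.7, 0.5]
finger_gap: 0.0653
grip_force: 0.0
```

Call:
move_arm --moves '[[[-0.1, 0, 0, 0, 0, 0, 0], [-0.3, 0, 0, 0, 0, 0, 0], [-0.3, 0, 0, 0, 0, 0, 0], [-0.3, 0, 0, 0, 0, 0, 0], [-0.3, 0, 0, 0, 0, 0, 0], [-0.3, 0, 0, 0, 0, 0, 0]]]' --force 45

```text
t: 5.38
eef_pos: [0.5306, 0.0647, 0.0691]
tool_rot: [0.0, 0.618, 0.786, 0.0]
ft_force: [-0.2, -0.4, 3.5]
finger_gap: 0.0447
grip_force: 45.0
```

Call:
move_arm --moves '[[[-0.3, 0.009, 0.002, 0.004, -0.004, 0.0162, 0], [-0.3, 0.0183, 0.0044, 0.007, -0.0079, 0.0324, 0], [-0.3, 0.0183, 0.0044, 0.007, -0.0079, 0.0324, 0]]]' --force 55

```text
t: 5.75
eef_pos: [0.5346, 0.0656, 0.0705]
tool_rot: [-0.033, 0.618, 0.785, -0.042]
ft_force: [-3.7, -0.8, 5.2]
finger_gap: 0.044
grip_force: 55.0
```

Forces are small, so I'll continue along the arc to about 18°.

Call:
move_arm --moves '[[[-0.3, 0.009, 0.002, 0.002, -0.004, 0.0162, 0], [-0.3, 0.0186, 0.0046, 0.0036, -0.0079, 0.0324, 0], [-0.3, 0.028, 0.007, 0.0045, -0.0118, 0.0486, 0], [-0.3, 0.0373, 0.0091, 0.005, -0.0157, 0.0648, 0], [-0.3, 0.0373, 0.0091, 0.005, -0.0157, 0.0648, 0]]]'

```text
t: 6.38
eef_pos: [0.5457, 0.0685, 0.0714]
tool_rot: [-0.096, 0.611, 0.776, -0.122]
ft_force: [2.2, 0.4, 0.4]
finger_gap: 0.0448
grip_force: 55.0
```

```bash
python3 - <<'E'
from h import *
np.set_printoptions(precision=4,suppress=True)
s=capture('side');st=robot.state();print(st['eef_pos'],st['tool_rot'],st['ft_force'],st['ft_torque'])
cv2.imwrite('pics/s3.png',cv2.resize(s['color'][140:230,245:345],None,fx=6,fy=6,interpolation=cv2.INTER_CUBIC)[...,::-1])
E
```

```text
[0.5454 0.0685 0.0715] [-0.0958  0.6109  0.7764 -0.1215] [0.765  0.2762 0.4287] [ 0.1805 -0.9291  0.0152]
```

View pics/s3.png

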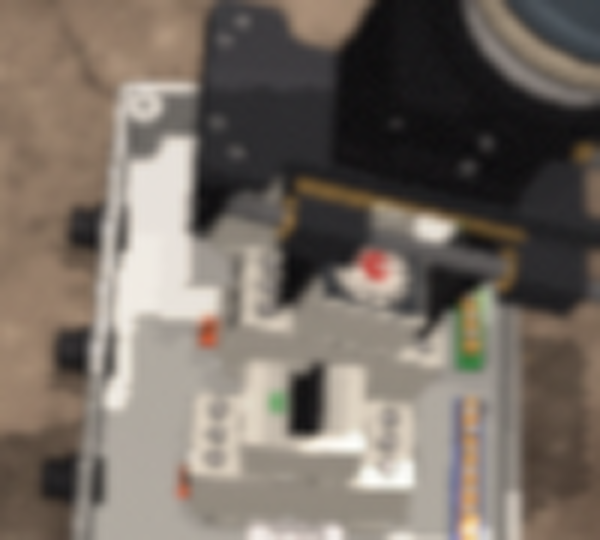

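The module has tilted with the gripper: its orange foot at (208,330) sits above the rail, and the force is near zero. Next I'll unhook it to +x and lift.

Call:
move_arm --moves '[[[-0.3, 0.014, 0.0033, 0.003, 0, 0, 0], [-0.3, 0.027, 0.0066, 0.008, 0, 0, 0], [-0.3, 0.031, 0.0075, 0.02, 0, 0, 0], [-0.3, 0.031, 0.0075, 0.05, 0, 0, 0], [-0.3, 0.031, 0.0075, 0.1, 0, 0, 0]]]'

```text
t: 7.05
eef_pos: [0.5518, 0.0698, 0.0974]
tool_rot: [-0.097, 0.611, 0.776, -0.123]
ft_force: [0.2, -0.2, -1.0]
finger_gap: 0.0448
grip_force: 55.0
```

Call:
move_arm --moves '[[[-0.3, 0, 0, 0.2, 0, 0, 0], [-0.3, 0, 0, 0.4, 0, 0, 0], [-0.3, 0, 0, 0.4, 0.0118, -0.0486, 0], [-0.3, 0, 0, 0.4, 0.0236, -0.0972, 0], [-0.3, 0, 0, 0.4, 0.0236, -0.0972, 0], [-0.3, 0, 0, 0.4, 0.0236, -0.0972, 0]]]'

```text
t: 7.8
eef_pos: [0.5529, 0.0699, 0.1977]
tool_rot: [0.0, 0.619, 0.786, 0.0]
ft_force: [-0.8, -0.7, -1.5]
finger_gap: 0.0448
grip_force: 55.0
```

Call:
move_arm --moves '[[[-0.3, 0, -0.15, 0, 0, 0, -0.03], [-0.3, -0.03, -0.3, 0, 0, 0, -0.06], [-0.3, -0.06, -0.45, 0, 0, 0, -0.09], [-0.3, -0.1, -0.6, 0, 0, 0, -0.12], [-0.3, -0.14, -0.75, 0, 0, 0, -0.15], [-0.3, -0.18, -0.9, 0, 0, 0, -0.187], [-0.3, -0.18, -0.9, 0, 0, 0, -0.187], [-0.3, -0.18, -0.9, 0, 0, 0, -0.187]]]'

```text
t: 8.8
eef_pos: [0.5083, -0.1542, 0.1966]
tool_rot: [-0.001, 0.819, 0.574, 0.0]
ft_force: [0.2, 0.4, -2.2]
finger_gap: 0.0444
grip_force: 55.0
```

```bash
python3 - <<'E'
from h import *
np.set_printoptions(precision=4,suppress=True)
s=capture('side');t=capture('top');st=robot.state();print(st['eef_pos'],st['tool_rot'],st['ft_force'])
from scipy.spatial.transform import Rotation as R
q=st['tool_rot'];M=R.from_quat(np.r_[q[1:],q[0]]).as_matrix();print(M,np.arctan2(M[1,1],M[0,1]))
cv2.imwrite('pics/s4.png',cv2.resize(s['color'][200:355,190:310],None,fx=3.8,fy=3.8,interpolation=cv2.INTER_CUBIC)[...,::-1])
E
```

```text
[ 0.5081 -0.1534  0.1967] [-0.0005  0.8185  0.5745  0.0004] [-0.5261  0.2571 -1.0488]
[[ 0.34    0.9404  0.    ]
 [ 0.9404 -0.34    0.0012]
 [ 0.0011 -0.0004 -1.    ]] -0.3469140916347547
```

View pics/s4.png

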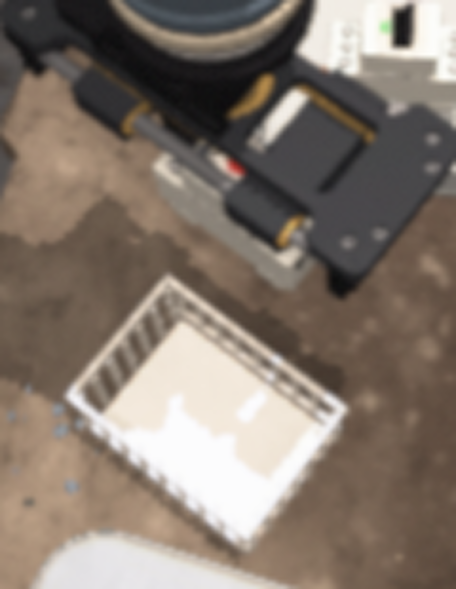

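The module hangs level and parallel to the basket, and the basket hasn't moved. I'll move over it and go down in stages.

Call:
move_arm --moves '[[[-0.3, -0.01, -0.15, 0, 0, 0, 0], [-0.3, -0.01, -0.284, 0, 0, 0, 0], [-0.3, -0.01, -0.284, 0, 0, 0, 0], [-0.3, -0.01, -0.284, -0.15, 0, 0, 0], [-0.3, -0.01, -0.284, -0.3, 0, 0, 0], [-0.3, -0.01, -0.284, -0.4, 0, 0, 0], [-0.3, -0.01, -0.284, -0.47, 0, 0, 0], [-0.3, -0.01, -0.284, -0.52, 0, 0, 0], [-0.3, -0.01, -0.284, -0.56, 0, 0, 0], [-0.3, -0.01, -0.284, -0.56, 0, 0, 0]]]'

```text
t: 10.15
eef_pos: [0.5045, -0.2259, 0.0565]
tool_rot: [-0.0, 0.819, 0.573, -0.0]
ft_force: [0.8, -0.1, -1.7]
finger_gap: 0.0447
grip_force: 55.0
```

Call:
move_arm --moves '[[[-0.3, 0, 0, -0.008, 0, 0, 0], [-0.3, 0, 0, -0.014, 0, 0, 0], [-0.3, 0, 0, -0.02, 0, 0, 0], [-0.3, 0, 0, -0.02, 0, 0, 0]]]' --force 20

```text
t: 10.65
eef_pos: [0.5046, -0.2261, 0.0518]
tool_rot: [0.0, 0.819, 0.573, 0.0]
ft_force: [0.5, 0.5, -2.9]
finger_gap: 0.0449
grip_force: 20.0
```

Call:
move_arm --moves '[[[-0.3, 0, 0, -0.004, 0, 0, 0], [-0.3, 0, 0, -0.008, 0, 0, 0], [-0.3, 0, 0, -0.008, 0, 0, 0]]]'

```text
t: 11.02
eef_pos: [0.5047, -0.2261, 0.0511]
tool_rot: [0.0, 0.819, 0.573, -0.0]
ft_force: [-3.6, 0.6, 8.4]
finger_gap: 0.0448
grip_force: 20.0
```

Contact came at TCP z 0.051, as predicted. I'll release with a small opening, then retreat straight up.

Call:
move_arm --moves '[[[0.15, 0, 0, 0.002, 0, 0, 0], [0.4, 0, 0, 0.002, 0, 0, 0], [0.4, 0, 0, 0.002, 0, 0, 0], [0.4, 0, 0, 0.002, 0, 0, 0], [0.4, 0, 0, 0.05, 0, 0, 0], [0.4, 0, 0, 0.15, 0, 0, 0], [0.4, 0, 0, 0.35, 0, 0, 0], [0.4, 0, 0, 0.6, 0, 0, 0], [0.4, 0, 0.5, 0.7, 0, 0, 0], [0.4, 0, 1, 0.7, 0, 0, 0], [0.4, 0, 1, 0.7, 0, 0, 0], [0.4, 0, 1, 0.7, 0, 0, 0]]]'

```text
t: 12.52
eef_pos: [0.5045, 0.0242, 0.226]
tool_rot: [0.001, 0.819, 0.573, 0.001]
ft_force: [0.7, -0.0, -0.1]
finger_gap: 0.0609
grip_force: 0.0
```

```bash
python3 - <<'E'
from h import *
np.set_printoptions(precision=4,suppress=True)
s=capture('side');t=capture('top');st=robot.state();print(st['t'],st['eef_pos'],st['ft_force'],st['finger_gap'])
for c in(t,s):
    for n in('breaker_centre','relay_centre','time_switch_centre'):print(n,[(np.round(x['point'],1),round(x['confidence'],2)) for x in tip_of(c,n)[:1]])
a=cv2.resize(t['color'][140:250,280:420],None,fx=2.8,fy=2.8,interpolation=cv2.INTER_CUBIC)
b=cv2.resize(s['color'][200:355,190:310],None,fx=3.2,fy=3.2,interpolation=cv2.INTER_CUBIC)
im=np.zeros((496,790,3),np.uint8);im[:a.shape[0],:a.shape[1]]=a;im[:b.shape[0],400:400+b.shape[1]]=b
cv2.imwrite('pics/f.png',im[...,::-1])
E
```

```text
12.625 [0.5044 0.031  0.2268] [-0.208   0.0419  0.1545] 0.06044246647772214
breaker_centre []
relay_centre []
time_switch_centre [(array([201.2, 372.6]), 0.67)]
breaker_centre [(array([212.6, 292.3]), 0.57)]
relay_centre [(array([171.5, 296.9]), 0.86)]
time_switch_centre [(array([307.4, 247.9]), 0.82)]
```

View pics/f.png

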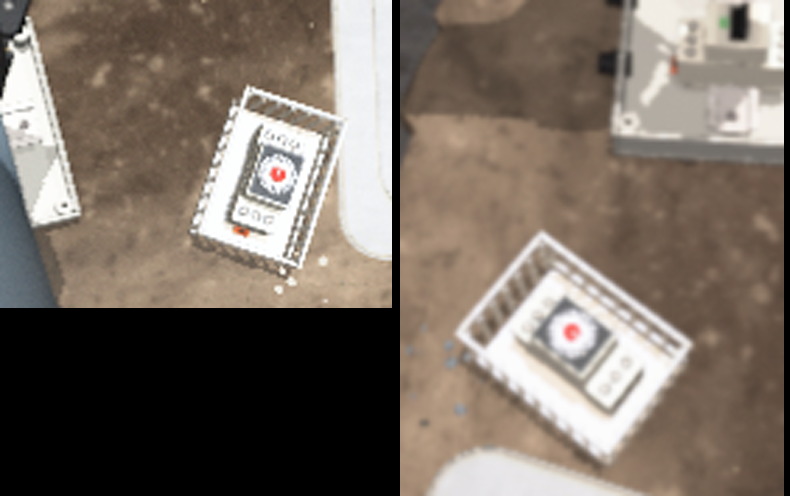

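The time switch stands upright in the middle of the basket in both views: knob at (278,175) in the top view and (571,332) in the side view. The breaker and relay are detected where they were in the side view.

```bash
python3 -c "
from cell import robot
print(robot.hand_in())"
```

```text
the job is handed in; nothing more can be done
None
```

I rocked the time switch off the rail and stood it upright in the middle of the basket, with the breaker and relay still clipped on. The job was handed in at about 12.6 s, but the hand-in returned no verdict.

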